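# Unlock the hall letter box and hold its latch drawn

### The arm

A 6-joint arm with a two-finger parallel gripper is mounted at the origin on the work surface. World frame = base frame: x ahead of the robot, y to its left, z up, the work surface at z = 0. Lengths are in m, angles in degrees, forces in N, time in s.
With the tool pointing down it reaches from about 0.3 to 0.75 m from the base axis. Payload 8.5 kg.
Tool frame: the origin (TCP) lies midway between the tips of the shut fingers; the grasp point (between the pads) lies 19 mm behind it (env.hold_point_z is the distance from the TCP to the grasp point, in m); z points along the fingers, y is the line along which they close (so a half turn about z gives the same grasp; the last joint's range is limited). The gripper opens to 85 mm and grips with 20 to 120 N. Pads are 22 mm wide; open, the fingers measure 114 mm over their backs; the gripper's body (76 mm by 85 mm) begins 54 mm behind the grasp point. The pads swing forward as they close: fully open they stand 13 mm farther back than shut.
Start: joints at [58.883, 21.807, 74.336, -0, 83.858, -12.336], TCP at [0.177, 0.521, 0.231] pointing down, gripper open.
Joint ranges: [-178.18, 178.18], [-50.72, 133.34], [12.68, 142.11], [-81.47, 261.47], [9.98, 163.14], [-165.26, 165.26]. Speed limits (degrees/s): [136.94, 136.94, 180, 180, 180, 180].

### API

Orientations are given as a 3x3 rotation matrix whose columns are the frame's x, y, z axes.
In Python, from rig import observe, get_image, camera_info, env gives the robot as it stands.
- The arm moves only by the tool drive_tool, never from a script. Its arguments are lists of equal length, an entry for each row: "offset": the shift along the tool's x, y, z in units of 40 mm (1.0 is 40 mm), a list of three; "turn": the turn, a rotation vector about the tool's x, y, z in units of 6 degrees (1.0 is 6 degrees), a list of three; "hand": the opening, from 0 (shut) to 1 (fully open). A call has exactly 10 rows; each row shifts and turns the commanded pose from where the row before left it, along the tool's axes as they then stand; what a row does not reach is not made up. A row lasts 1/8 s, in which the tool goes at most 62.5 mm and 10.7 degrees, less where a joint would pass 70% of its speed; a pose out of reach is approached as far as the arm can. A call is refused whole if a number of a shift passes 1 or a number of a turn 1, either way. A call with a gripper value outside its range is refused whole. The fingers move at their own pace and stop on an object; "newtons" is the grip in N (left out, the last holds). Time passes only in rows, so rows that do not move let the fingers close, or fill a call up. It gives the time, the measured TCP pose, the force, the opening and the grip force at its end, in the units of the state.
- observe(): the state, without advancing time (a new reading comes with each control period).
- get_image(name): name is "scene" or "top"; returns the picture (480x640x3 uint8, blue, green, red); there is no depth.
- camera_info(name): a dict with "fx", "fy", "cx", "cy" (pixels), "world_to_cam" (4x4, takes a point from world to camera coordinates). Camera axes: x right, y down, z forward; pixel columns grow to the right and rows downward; lengths in m; the calibration is good to about 2 mm. A picture is of the moment at which its call begins. camera_info takes no time and is no camera call.
- env.close_job(): hands the job in; it is judged then, once.
The state is a dict: "time_s": time; "q": joint angles; "qvel": joint speeds; "joint_efforts": joint torques, N m; "position": TCP position; "tool_rot": TCP orientation; "ft_force": force on the tool from outside, world axes, zero at the start; "wrist_torque": the same for the moment, N m; "grip_width": finger opening in m; "gripper_force": force on a finger pad.
Only numpy, scipy, OpenCV 4.12 (cv2) and the standard library are available. Lean on these libraries where they do the work, as an engineer would, in place of code of your own. Each camera call takes 0.05 s, during which the arm holds its last target. There are 200 camera calls.

### The job

Draw the brass key with the round bow out of the wooden key stand, push it down into the keyhole on top of the green letter box until it is fully home (the pins are sticky, so press and wiggle past them), and only then turn it a quarter turn clockwise as seen from above, which draws back the latch bolt. The lock is sprung and would turn back, so finish while still gripping the key, pushed home and held turned; leave the spare key and the things on the boot tray undisturbed.

Things in the scene. Friction and masses are not known exactly. Their poses are not given: they have to be found in the camera images.
- brass_key: Brass key, 78 mm long, upright in either slot of key_stand. Origin: tip of the blade (lowest point); z up to the bow, y across the width, x through the thickness. Blade 16 (y) x 5 (x) mm, tip rounded; shoulder 30 x 8 mm at z=36-46; flat round bow 32 mm across, 8 mm thick (x), z=46-78, centre z=62: grip it there along x. Same both ways round: half a turn about z fits too. About 60 g.
- spare_key: Bystander: steel key with a black square bow, otherwise the same sizes and frame, upright in the other slot, 80 mm from the brass key. Leave it.
- key_stand: Fixed dark wooden block 60 (x) x 140 (y) x 45 (z) mm on the boot tray; origin under its centre, 10 mm above the table. Slots in its top at y=+40 and -40 mm, 1 mm play round the blades; keys stand with the shoulder on its top (tip 19 mm above the table), blade width along the block's y. Lift a key 40 mm straight up to clear.
- keyhole (a point): Mouth of the keyhole, centre of the flat brass face (39 mm across) of the lock cylinder, 115 mm above the table, axis vertical. Slot 18 mm along y, 6.6 mm along x, bevelled out by 2.5 mm; key goes in tip down, blade width along y. Frame turns with the cylinder. Home: key's shoulder on the face, tip 36 mm below. Two sprung sticky pins, 12 and 22 mm down, resist with some 3 to 10 N.
- plug (a joint): Turn of the lock cylinder, rad: 0 at the start, grows clockwise seen from above, stop at 1.6. A spring turns it back (about 0.02 N m at 0, 0.11 at a quarter turn). The key has about 0.1 rad of play in the slot, so the cylinder lags the key by that much. It draws the steel latch bolt on the box top back, 14 mm per rad.
- letterbox: Fixed green letter box 240 (x) x 220 (y) x 100 mm high, origin under its centre. On top: dark lock case 76 x 84 mm, to z=113 mm, centred at x=-65 mm, y=0 (keyhole at its middle), and a brass keeper to z=119 mm at x=-7 to 7 mm. The keyhole's slot starts along the box's y.
- dish: Bystander: pewter dish, 90 mm across, 20 mm high, on the boot tray; origin under its centre.
- shoehorn: Bystander: amber horn shoehorn, 150 mm long along its y, 36 mm wide, 11 mm high, lying on the boot tray; origin under its middle.
- rubber_tip: Bystander: black rubber umbrella tip, 30 mm across, 34 mm high, standing on the boot tray; origin under its centre.
- boot_tray: Fixed black cast-iron boot tray, 368 (x) x 308 (y) mm, rim 18 mm high, ribs 10 mm above the table; origin under its centre.
Mind the look-alikes: they are no part of the job. Several things have the shape of the brass_key; the one meant has the colours described above.

How it is judged (in metres and radians):
On the way, in this order (a step that is already met when the one before it is completed fails the run):
1. the brass key is fully home in the keyhole before it is turned (z of brass_key in the frame of keyhole below -0.032 m and horizontal distance between brass_key and keyhole below 0.004 m and value of joint plug below 0.3 rad), for 0.1 s.
2. the key has turned the lock a quarter turn (value of joint plug above 1.3 rad and z of brass_key in the frame of keyhole below -0.031 m), for 0.2 s.
At the end, for the whole second after the job is handed in: Brass key gripped (over 1 N), in the keyhole (tip 31 mm or more below the mouth, within 4 mm of its axis, upright within 0.12 rad), holding the lock turned 1.3 rad or more through the last second; spare key moved under 15 mm, dish, shoehorn and rubber tip under 20 mm (all of step 2 and horizontal distance between brass_key and keyhole below 0.004 m and angle between brass_key's own z axis and vertical below 0.12 rad and contact force between the fingers and brass_key above 1 N and distance of spare_key from where it was at the start of the episode below 0.015 m and distance of each of dish, shoehorn, rubber_tip from where it was at the start of the episode below 0.02 m); the arm keeps its last pose, push and grip.
It fails at once if the spare key is pulled out or knocked (distance of spare_key from where it was at the start of the episode above 0.03 m).
It fails at once if a thing on the boot tray is knocked away (distance of any of dish, shoehorn, rubber_tip from where it was at the start of the episode above 0.04 m).
It also fails if it takes over 46 s, if anything falls off the work surface, if the arm or the gripper's body presses on something with over 40 N, if the wrist force passes 120 N, or if a joint passes its speed limit or range.

## Working session

There is one attempt and no reset: what is moved stays moved. The work goes in short steps, Python scripts to look and compute and a tool call to move; the robot and the scene stay as the last step left them, time stands still between calls to the robot, and variables do not carry over. Pictures are saved under pics/ and viewed, at most 10 in all, crops included, and the job is handed in when it is done.

Besides the shell and the picture viewer there is one more tool, called as name(argument=value, ...) on one line, values as JSON. drive_tool: Moves the arm, as the interface text tells. Its arguments: {"type":"object","properties":{"offset":{"type":"array"},"turn":{"type":"array"},"hand":{"type":"array"},"newtons":{"type":"number"}},"required":["offset","turn","hand"]}

```bash
ls; mkdir -p pics; python3 - <<'E'
from rig import observe,get_image,camera_info,env
import cv2
for n in("scene","top"):
    cv2.imwrite(f"pics/{n}0.png",get_image(n)); c=camera_info(n); print(c)
s=observe(); print(s); print(env.hold_point_z)
E
```

```text
pics
{'fx': 517.3280829579123, 'fy': 517.3280829579123, 'cx': 319.4494329007766, 'cy': 231.74230582810358, 'world_to_cam': array([[ 0.05092755,  0.99868101, -0.00652836,  0.04341927],
       [ 0.57822442, -0.03481497, -0.81513461, -0.21147968],
       [-0.81428675,  0.03773795, -0.57923479,  1.4375343 ],
       [ 0.        ,  0.        ,  0.        ,  1.        ]])}
{'fx': 463.0867817157957, 'fy': 463.0867817157957, 'cx': 324.68635355318355, 'cy': 239.33374544153574, 'world_to_cam': array([[ 0.03314106, -0.99944849,  0.00209511, -0.09913246],
       [-0.97615026, -0.03281837, -0.21460109,  0.50685769],
       [ 0.21455149,  0.00506697, -0.97669954,  0.95430198],
       [ 0.        ,  0.        ,  0.        ,  1.        ]])}
{'time_s': 0.1, 'q': array([ 5.88822046e+01,  2.18392393e+01,  7.43783611e+01, -6.19324070e-04,
        8.38582164e+01, -1.23361910e+01]), 'qvel': array([-0.06807089, -0.1234701 , -0.18927524,  0.01544786, -0.05045559,
        0.05728868]), 'joint_efforts': array([ 3.45587308e-03, -4.49225986e+01, -2.31655008e+01, -1.81735418e-04,
        3.70039503e-03,  8.99085222e-06]), 'position': array([0.17695353, 0.520489  , 0.23076581]), 'tool_rot': array([[-9.46752962e-01,  3.21960206e-01, -6.74654012e-04],
       [ 3.21960798e-01,  9.46752317e-01, -1.13839747e-03],
       [ 2.72211563e-04, -1.29499332e-03, -9.99999124e-01]]), 'ft_force': array([-0.1849353 , -0.82197159,  0.02766222]), 'wrist_torque': array([0.01609813, 0.03874914, 0.04746233]), 'gripper_force': 0.0, 'grip_width': 0.08543917775605808}
0.0187
```

View pics/scene0.png

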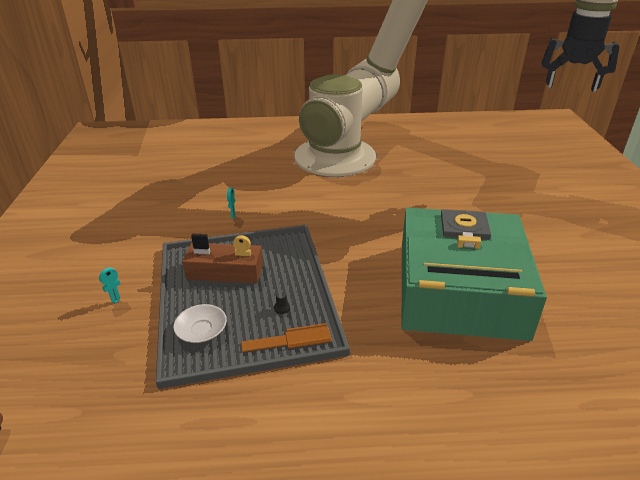

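View pics/top0.png

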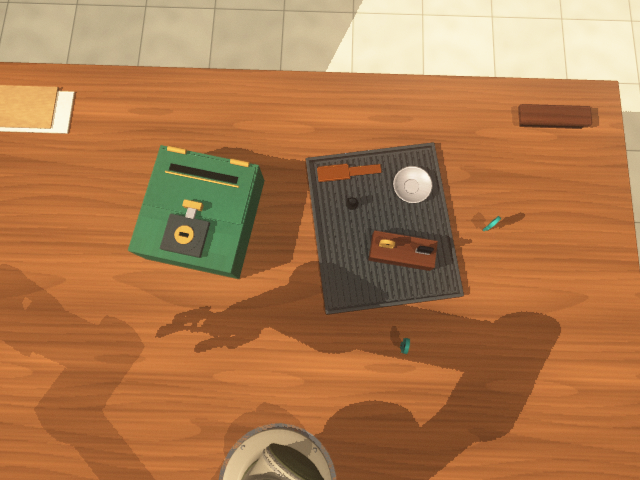

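The scene picture shows the stand with the spare key (black square bow, 200,243) and the brass key (round bow, 242,245). In the top picture these are at 424,250 and 387,243.
Candidates, in scene pixels:
- Brass round bow at (242,245): this fits the description.
- Black/steel square bow at (200,243): the spare.
- Teal keys at (232,202) and (110,283): wrong colour.

The lock face is at scene (466,221) and top (184,235). Next is one close crop to check the choice.

```bash
python3 - <<'E'
import cv2,numpy as np
s=cv2.imread("pics/scene0.png");t=cv2.imread("pics/top0.png")
def c(i,x,y): return cv2.resize(i[y:y+60,x:x+80],(400,300),interpolation=cv2.INTER_NEAREST)
cv2.imwrite("pics/crop1.png",np.vstack([np.hstack([c(s,190,225),c(s,426,200)]),np.hstack([c(t,365,220),c(t,144,205)])]))
for n,i,(x,y) in(("s",s,(190,225)),("s",s,(426,200)),("t",t,(365,220)),("t",t,(144,205))):
    h=cv2.cvtColor(i[y:y+60,x:x+80],cv2.COLOR_BGR2HSV)
    m=cv2.inRange(h,(17,110,130),(32,255,255))
    k,l,st,ce=cv2.connectedComponentsWithStats(m)
    for a,b in zip(st[1:],ce[1:]):
        if a[4]>15: print(n,a+np.array([x,y,0,0,0]),b+[x,y])
E
```

```text
s [233 235  18  21 291] [242.0652921  245.75601375]
s [455 214  22  13 195] [465.22564103 219.92820513]
s [458 235  23  13 187] [469.2513369  240.22994652]
t [379 240  16   8  95] [386.50526316 243.31578947]
t [182 205  20   6  71] [193.02816901 206.52112676]
t [174 225  20  19 262] [183.49618321 234.1259542 ]
```

View pics/crop1.png

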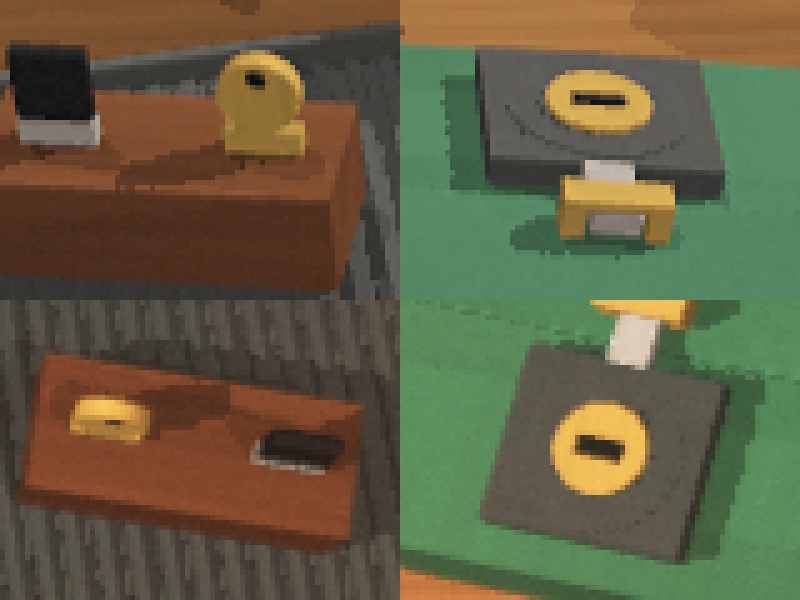

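The crop confirms the choice: round brass bow at scene (242,245) / top (387,243), spare to its side, and lock face with its slot at top (184,234). Now the positions.

```bash
cat > h.py <<'E'
import cv2,numpy as np
from rig import observe,get_image,camera_info,env
C={n:camera_info(n) for n in("scene","top")}
def ray(n,p):
    c=C[n];W=c["world_to_cam"];R=W[:3,:3]
    d=R.T@np.array([(p[0]-c["cx"])/c["fx"],(p[1]-c["cy"])/c["fy"],1]);return -R.T@W[:3,3],d/np.linalg.norm(d)
def plane(n,p,z):
    o,d=ray(n,p);return o+d*(z-o[2])/d[2]
def tri(ps,pt):
    A=0;b=0
    for n,p in(("scene",ps),("top",pt)):
        o,d=ray(n,p);P=np.eye(3)-np.outer(d,d);A=A+P;b=b+P@o
    return np.linalg.solve(A,b)
def proj(n,X):
    c=C[n];q=c["world_to_cam"]@np.r_[X,1];return np.array([c["fx"]*q[0]/q[2]+c["cx"],c["fy"]*q[1]/q[2]+c["cy"]])
E
python3 - <<'E'
from h import *
s=cv2.imread("pics/scene0.png");t=cv2.imread("pics/top0.png")
def hull(i,x0,y0,x1,y1,lo=(17,110,130)):
    m=cv2.inRange(cv2.cvtColor(i[y0:y1,x0:x1],cv2.COLOR_BGR2HSV),lo,(32,255,255))
    h=cv2.convexHull(cv2.findNonZero(m));f=cv2.fillConvexPoly(np.zeros_like(m),h,1);M=cv2.moments(f,True)
    return np.array([M["m10"]/M["m00"]+x0,M["m01"]/M["m00"]+y0])
ks=hull(s,450,210,480,229);kt=hull(t,170,220,200,250)
print("keyhole",ks,kt,tri(ks,kt),plane("scene",ks,.115),plane("top",kt,.115))
off=np.array([365,220]);tb=[np.array(p)/5+off-.4 for p in((48,55),(362,104),(348,240),(25,190))]
B=[plane("top",p,.055) for p in tb];print("block",np.round(B,4))
c=sum(B)/4;e=(B[0]-B[1])+(B[3]-B[2]);e/=np.linalg.norm(e);print("c",c,e,np.degrees(np.arctan2(e[1],e[0])),[np.linalg.norm(B[i]-B[i-1]) for i in range(4)])
off=np.array([144,205]);L=[plane("top",np.array(p)/5+off-.4,.113) for p in((128,45),(330,85),(285,260),(83,218))]
g=(L[0]-L[1])+(L[3]-L[2]);print("lock c",sum(L)/4,"yaw y",np.degrees(np.arctan2(g[1],g[0])),[np.linalg.norm(L[i]-L[i-1]) for i in range(4)])
k=c+.04*e;print("key",k)
for z in(.055,.081,.097):
    X=np.r_[k[:2],z];print(z,proj("scene",X),proj("top",X))
E
```

```text
keyhole [465.37946429 219.93303571] [183.51155116 234.05280528] [0.49848296 0.2075126  0.11272011] [0.50194741 0.20564838 0.115     ] [0.49808658 0.20731182 0.115     ]
block [[ 0.5331 -0.1899  0.055 ]
 [ 0.5158 -0.327   0.055 ]
 [ 0.4556 -0.3198  0.055 ]
 [ 0.4728 -0.1805  0.055 ]]
c [ 0.49430767 -0.25429494  0.055     ] [0.12406787 0.99227373 0.        ] 82.87307016157939 [np.float64(0.06107428838594834), np.float64(0.13818515874195722), np.float64(0.06060785091953029), np.float64(0.14031668521184043)]
lock c [0.49695171 0.20493351 0.113     ] yaw y 80.3105395574515 [np.float64(0.07439061869493899), np.float64(0.08643577149180377), np.float64(0.07490808932168157), np.float64(0.08523107214164007)]
key [ 0.49927038 -0.21460399  0.055     ]
0.055 [243.32237487 252.54428816] [385.4188753  246.11233176]
0.081 [242.05769099 241.63131838] [387.01635282 243.65446031]
0.097 [241.25983822 234.74663889] [388.04117942 242.07766688]
```

drive_tool(offset=[[0,0,0],[0,0,0],[0,0,0],[0,0,0],[0,0,0],[0,0,0],[0,0,0],[0,0,0],[0,0,0],[0,0,0]], turn=[[0,0,1],[0,0,1],[0,0,1],[0,0,1],[0,0,1],[0,0,1],[0,0,1],[0,0,1],[0,0,1],[0,0,1]], hand=[0.6,0.6,0.6,0.6,0.6,0.6,0.6,0.6,0.6,0.6])

```text
time_s: 1.35
position: [0.177, 0.5205, 0.2309]
tool_rot: [[-0.191, 0.982, -0.0], [0.982, 0.191, -0.001], [-0.001, -0.001, -1.0]]
ft_force: [0.0, -0.5, 0.1]
grip_width: 0.0512
gripper_force: 0.0
```

drive_tool(offset=[[0,0,0],[0,0,0],[0,0,0],[0,0,0],[0,0,0],[0,0,0],[0,0,0],[0,0,0],[0,0,0],[0,0,0]], turn=[[0,0,1],[0,0,1],[0,0,1],[0,0,0.05],[0,0,0],[0,0,0],[0,0,0],[0,0,0],[0,0,0],[0,0,0]], hand=[0.6,0.6,0.6,0.6,0.6,0.6,0.6,0.6,0.6,0.6])

```text
time_s: 2.6
position: [0.1771, 0.5207, 0.2313]
tool_rot: [[0.123, 0.992, -0.0], [0.992, -0.123, 0.0], [0.0, -0.0, -1.0]]
ft_force: [0.1, -0.4, -0.0]
grip_width: 0.0512
gripper_force: 0.0
```

```bash
cat >> h.py <<'E'
def go(x,y,z,yaw=None):
    "remaining shift in tool axes (units), and turn about z (units), to a TCP target with tool y at yaw"
    s=observe();R=s["tool_rot"];d=R.T@(np.array([x,y,z])-s["position"])/.04
    yw=np.degrees(np.arctan2(R[1,1],R[0,1]));print("t",round(s["time_s"],2),"pos",s["position"].round(4),"yaw",yw.round(2),"tilt",R[:2,2].round(4),"q",s["q"].round(1),"F",s["ft_force"].round(1),"grip",s["gripper_force"],round(s["grip_width"],4))
    print("shift units",d.round(2),"turn units",None if yaw is None else round((yw-yaw)/6,2))
E
python3 -c "
from h import *
go(.4993,-.2146,.150,-7.1)"
```

```text
t 2.6 pos [0.1771 0.5207 0.2313] yaw -7.08 tilt [-0.  0.] q [58.9 21.8 74.3  0.  83.9 66. ] F [ 0.1 -0.4 -0. ] grip 0.0 0.0512
shift units [-17.25  10.26   2.03] turn units 0.0
```

drive_tool(offset=[[-0.86,0.51,0],[-0.86,0.51,0],[-0.86,0.51,0],[-0.86,0.51,0],[-0.86,0.51,0],[-0.86,0.51,0],[-0.86,0.51,0],[-0.86,0.51,0],[-0.86,0.51,0],[-0.86,0.51,0]], turn=[[0,0,0],[0,0,0],[0,0,0],[0,0,0],[0,0,0],[0,0,0],[0,0,0],[0,0,0],[0,0,0],[0,0,0]], hand=[0.6,0.6,0.6,0.6,0.6,0.6,0.6,0.6,0.6,0.6])

```text
time_s: 3.85
position: [0.3375, 0.153, 0.2316]
tool_rot: [[0.123, 0.992, 0.001], [0.992, -0.123, 0.0], [0.0, 0.001, -1.0]]
ft_force: [0.5, 0.3, -0.3]
grip_width: 0.0514
gripper_force: 0.0
```

drive_tool(offset=[[-0.86,0.51,0],[-0.86,0.51,0],[-0.86,0.51,0],[-0.86,0.51,0],[-0.86,0.51,0],[-0.86,0.51,0.4],[-0.86,0.51,0.5],[-0.86,0.51,0.5],[-0.86,0.51,0.5],[0,0,0]], turn=[[0,0,0],[0,0,0],[0,0,0],[0,0,0],[0,0,0],[0,0,0],[0,0,0],[0,0,0],[0,0,0],[0,0,0]], hand=[0.6,0.6,0.6,0.6,0.6,0.6,0.6,0.6,0.6,0.6])

```text
time_s: 5.1
position: [0.4812, -0.1775, 0.1537]
tool_rot: [[0.126, 0.992, -0.002], [0.992, -0.126, 0.001], [0.001, -0.002, -1.0]]
ft_force: [0.1, 0.4, 0.4]
grip_width: 0.051
gripper_force: 0.0
```

```bash
python3 -c "
from h import *
go(.4993,-.2146,.062,-7.1)"
```

```text
t 5.1 pos [ 0.4812 -0.1775  0.1537] yaw -7.22 tilt [-0.0021  0.0012] q [-33.5  22.4  87.4  -0.   70.4 -26.3] F [0.1 0.4 0.4] grip 0.0 0.051
shift units [-0.87  0.57  2.29] turn units -0.02
```

drive_tool(offset=[[-0.87,0.57,0],[0,0,0],[0,0,0.5],[0,0,0.5],[0,0,0.5],[0,0,0.5],[0,0,0.29],[0,0,0],[0,0,0],[0,0,0]], turn=[[0,0,0],[0,0,0],[0,0,0],[0,0,0],[0,0,0],[0,0,0],[0,0,0],[0,0,0],[0,0,0],[0,0,0]], hand=[0.6,0.6,0.6,0.6,0.6,0.6,0.6,0.6,0.6,0.6])

```text
time_s: 6.35
position: [0.4997, -0.2132, 0.0644]
tool_rot: [[0.123, 0.992, 0.001], [0.992, -0.123, -0.001], [-0.001, 0.001, -1.0]]
ft_force: [1.0, -0.2, 0.1]
grip_width: 0.0512
gripper_force: 0.0
```

```bash
python3 - <<'E'
from h import *
go(.4993,-.2146,.062,-7.1)
i=get_image("scene");t=get_image("top")
cv2.imwrite("pics/g1.png",np.hstack([cv2.resize(i[190:290,170:270],(400,400)),cv2.resize(t[190:290,340:440],(400,400))]))
E
```

```text
t 6.35 pos [ 0.4997 -0.2132  0.0644] yaw -7.08 tilt [ 0.001  -0.0007] q [-35.6  31.4  89.    0.   59.5 -28.5] F [ 1.  -0.2  0.1] grip 0.0 0.0512
shift units [-0.04 -0.01  0.06] turn units 0.0
```

View pics/g1.png

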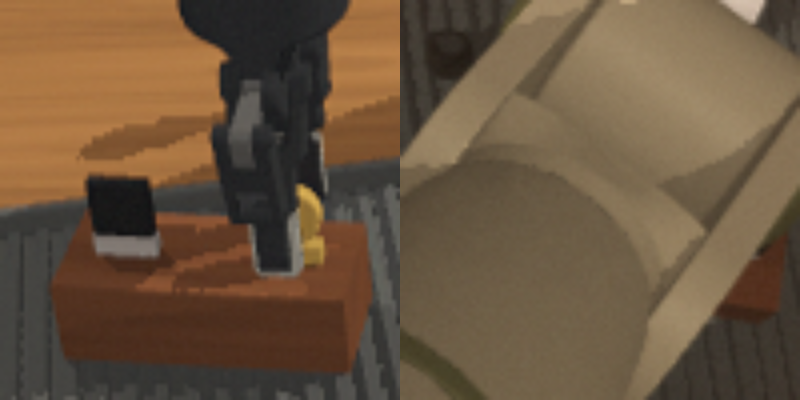

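drive_tool(offset=[[-0.04,0,0.04],[0,0,0],[0,0,0],[0,0,0],[0,0,0],[0,0,0],[0,0,0],[0,0,0],[0,0,0],[0,0,0]], turn=[[0,0,0],[0,0,0],[0,0,0],[0,0,0],[0,0,0],[0,0,0],[0,0,0],[0,0,0],[0,0,0],[0,0,0]], hand=[0.6,0,0,0,0,0,0,0,0,0], newtons=80)

```text
time_s: 7.7
position: [0.5, -0.2149, 0.0624]
tool_rot: [[0.123, 0.992, 0.002], [0.992, -0.123, -0.001], [-0.001, 0.002, -1.0]]
ft_force: [5.1, 0.6, -1.9]
grip_width: 0.007
gripper_force: 78.4
```

```bash
python3 -c "
from h import *
go(.4993,-.2146,.062,-7.1)"
```

```text
t 7.7 pos [ 0.5    -0.2149  0.0624] yaw -7.09 tilt [ 0.0019 -0.0007] q [-35.7  31.6  89.    0.   59.2 -28.7] F [ 5.1  0.6 -1.9] grip 78.44717543106526 0.007
shift units [ 0.   -0.02  0.01] turn units 0.0
```

drive_tool(offset=[[0,0,-0.2],[0,0,-0.3],[0,0,-0.3],[0,0,-0.4],[0,0,-0.4],[0,0,-0.4],[0,0,-0.5],[0,0,-0.5],[0,0,-0.5],[0,0,0]], turn=[[0,0,0],[0,0,0],[0,0,0],[0,0,0],[0,0,0],[0,0,0],[0,0,0],[0,0,0],[0,0,0],[0,0,0]], hand=[0,0,0,0,0,0,0,0,0,0])

```text
time_s: 8.95
position: [0.4991, -0.2147, 0.2031]
tool_rot: [[0.123, 0.992, 0.001], [0.992, -0.123, -0.001], [-0.001, 0.001, -1.0]]
ft_force: [-0.0, 0.9, -0.2]
grip_width: 0.0071
gripper_force: 79.1
```

```bash
python3 -c "
from h import *
go(.498,.2065,.185,-9.7)"
```

```text
t 8.95 pos [ 0.4991 -0.2147  0.2031] yaw -7.08 tilt [ 0.0007 -0.0011] q [-35.8  22.4  78.3  -0.   79.3 -28.7] F [-0.   0.9 -0.2] grip 79.11886230263917 0.0071
shift units [10.45 -1.32  0.44] turn units 0.44
```

drive_tool(offset=[[0.5,-0.06,0],[0.87,-0.11,0],[0.87,-0.11,0],[0.87,-0.11,0],[0.87,-0.11,0],[0.87,-0.11,0],[0.87,-0.11,0],[0.87,-0.11,0],[0.87,-0.11,0],[0.87,-0.11,0]], turn=[[0,0,0],[0,0,0],[0,0,0],[0,0,0],[0,0,0],[0,0,0],[0,0,0],[0,0,0],[0,0,0],[0,0,0]], hand=[0,0,0,0,0,0,0,0,0,0])

```text
time_s: 10.2
position: [0.4973, 0.1231, 0.2011]
tool_rot: [[0.123, 0.992, -0.003], [0.992, -0.123, -0.0], [-0.0, -0.003, -1.0]]
ft_force: [0.7, -0.2, 0.5]
grip_width: 0.0072
gripper_force: 79.1
```

drive_tool(offset=[[0.87,-0.11,0],[0.85,-0.11,0],[0.4,-0.05,0],[0,0,0],[0,0,0.2],[0,0,0.2],[0,0,0],[0,0,0],[0,0,0],[0,0,0]], turn=[[0,0,0],[0,0,0],[0,0,0],[0,0,0.44],[0,0,0],[0,0,0],[0,0,0],[0,0,0],[0,0,0],[0,0,0]], hand=[0,0,0,0,0,0,0,0,0,0])

```text
time_s: 11.45
position: [0.4985, 0.2067, 0.1863]
tool_rot: [[0.169, 0.986, 0.0], [0.986, -0.169, 0.0], [0.0, 0.0, -1.0]]
ft_force: [0.0, 0.0, -1.3]
grip_width: 0.0069
gripper_force: 79.1
```

```bash
python3 - <<'E'
from h import *
go(.498,.2065,.175,-9.7)
i=get_image("scene");t=get_image("top")
cv2.imwrite("pics/s2.png",i)
cv2.imwrite("pics/g2.png",np.hstack([cv2.resize(i[150:250,415:515],(400,400),interpolation=0),cv2.resize(t[190:290,134:234],(400,400),interpolation=0)]))
E
```

```text
t 11.45 pos [0.4985 0.2067 0.1863] yaw -9.72 tilt [0.0004 0.0001] q [ 9.9 22.9 80.4  0.  76.7 19.7] F [ 0.   0.  -1.3] grip 79.09864130873757 0.0069
shift units [-0.01 -0.01  0.28] turn units -0.0
```

View pics/g2.png

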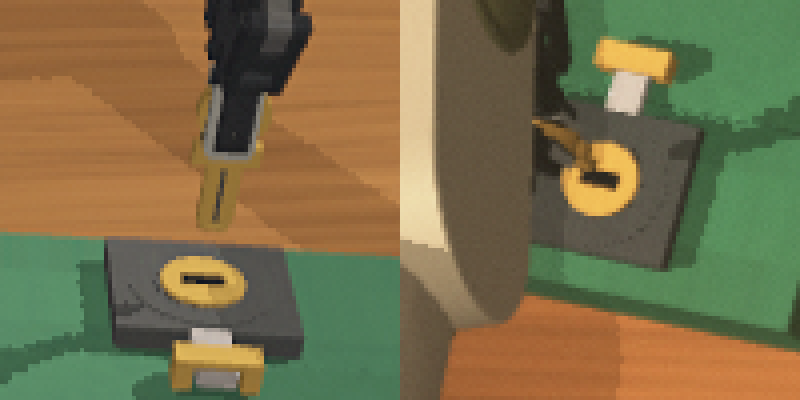

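```bash
python3 - <<'E'
from h import *
P=observe()["position"]
for dz in(-.0434,-.0074,.0186):
    X=P+[0,0,dz];s=proj("scene",X);t=proj("top",X);print(dz,s.round(1),((s-[415,150])*4).round(),t.round(1),((t-[134,190])*4+[400,0]).round())
i=cv2.imread("pics/s2.png");h=cv2.cvtColor(i,cv2.COLOR_BGR2HSV)
for v in range(180,210,2):
    u=np.where((h[v,455:485,0]>15)&(h[v,455:485,0]<33)&(h[v,455:485,1]>130))[0]+455; print(v,u.min() if len(u) else 0,u.max() if len(u) else 0,len(u))
E
```

```text
-0.0434 [467.8 206.4] [211. 226.] [179.7 230.7] [583. 163.]
-0.0074 [470.9 189.6] [224. 158.] [174.  226.4] [560. 145.]
0.0186 [473.3 177. ] [233. 108.] [169.6 223. ] [542. 132.]
180 464 482 5
182 465 481 3
184 463 464 2
186 463 480 5
188 463 480 5
190 462 479 12
192 466 475 10
194 466 475 9
196 465 474 9
198 465 474 8
200 465 473 8
202 464 473 9
204 464 472 7
206 464 472 9
208 0 0 0
```

The key hangs upright in the gripper. Its shoulder is centred near scene (471.5,188) and its tip at (468,207), both within half a pixel of prediction. I'm descending.

drive_tool(offset=[[0,0.01,0.2],[0,0,0.2],[0,0,0.2],[0,0,0.1],[0,0,0.05],[0,0,0.05],[0,0,0.05],[0,0,0.05],[0,0,0.0],[0,0,0]], turn=[[0,0,0],[0,0,0],[0,0,0],[0,0,0],[0,0,0],[0,0,0],[0,0,0],[0,0,0],[0,0,0],[0,0,0]], hand=[0,0,0,0,0,0,0,0,0,0])

```text
time_s: 12.8
position: [0.4988, 0.2066, 0.1502]
tool_rot: [[0.169, 0.986, 0.0], [0.986, -0.169, 0.0], [0.0, 0.0, -1.0]]
ft_force: [-0.9, -0.2, -0.2]
grip_width: 0.0068
gripper_force: 79.2
```

```bash
python3 -c "
from h import *
go(.499,.2066,.1224,-9.7);print(observe()['wrist_torque'])"
```

```text
t 12.8 pos [0.4988 0.2066 0.1502] yaw -9.72 tilt [0. 0.] q [ 9.9 25.  83.5 -0.  71.5 19.7] F [-0.9 -0.2 -0.2] grip 79.16761994361877 0.0068
shift units [0.   0.   0.69] turn units -0.0
[0.04065557 0.03737853 0.01928448]
```

It went in cleanly: the tip is about 8 mm deep with no force. Next I press past the pins with small wiggles.

drive_tool(offset=[[0,0,0.05],[0,0,0.05],[0,0,0.05],[0,0,0.05],[0,0,0.05],[0,0,0.05],[0,0,0.05],[0,0,0],[0,0,0],[0,0,0]], turn=[[0,0,0],[0,0,0.2],[0,0,-0.4],[0,0,0.4],[0,0,-0.4],[0,0,0.4],[0,0,-0.4],[0,0,0.4],[0,0,-0.2],[0,0,0]], hand=[0,0,0,0,0,0,0,0,0,0])

```text
time_s: 14.05
position: [0.4987, 0.2066, 0.1364]
tool_rot: [[0.168, 0.986, -0.0], [0.986, -0.168, -0.0], [-0.0, 0.0, -1.0]]
ft_force: [-3.6, -0.7, 5.6]
grip_width: 0.007
gripper_force: 79.8
```

```bash
python3 -c "
from h import *
go(.499,.2066,.1224,-9.7);print(observe()['wrist_torque'])"
```

```text
t 14.05 pos [0.4987 0.2066 0.1364] yaw -9.66 tilt [-0.     -0.0002] q [ 9.9 25.9 84.6 -0.  69.5 19.6] F [-3.6 -0.7  5.6] grip 79.75527048110962 0.007
shift units [0.   0.01 0.35] turn units 0.01
[-0.24513685  0.5555571   0.05531889]
```

drive_tool(offset=[[0,-0.01,0.05],[0,0,0.05],[0,0,0.05],[0,0,0.05],[0,0,0.05],[0,0,0.05],[0,0,0.05],[0,0,0.03],[0,0,0.03],[0,0,0]], turn=[[0,0,0],[0,0,0.2],[0,0,-0.4],[0,0,0.4],[0,0,-0.4],[0,0,0.4],[0,0,-0.4],[0,0,0.4],[0,0,-0.2],[0,0,0]], hand=[0,0,0,0,0,0,0,0,0,0])

```text
time_s: 15.3
position: [0.499, 0.207, 0.1218]
tool_rot: [[0.168, 0.986, 0.003], [0.986, -0.168, 0.001], [0.001, 0.003, -1.0]]
ft_force: [-5.4, 0.2, 19.9]
grip_width: 0.007
gripper_force: 82.5
```

```bash
python3 - <<'E'
from h import *
go(.499,.2066,.1224,-9.7);print(observe()['wrist_torque'])
i=get_image("scene");cv2.imwrite("pics/g3.png",cv2.resize(i[170:250,415:515],(800,640))[:600])
E
```

```text
t 15.3 pos [0.499  0.207  0.1218] yaw -9.67 tilt [0.0031 0.0009] q [10.  26.8 85.8  0.  67.2 19.6] F [-5.4  0.2 19.9] grip 82.54409193992615 0.007
shift units [-0.01  0.   -0.01] turn units 0.01
[-0.06792746  1.12440035  0.02056532]
```

View pics/g3.png

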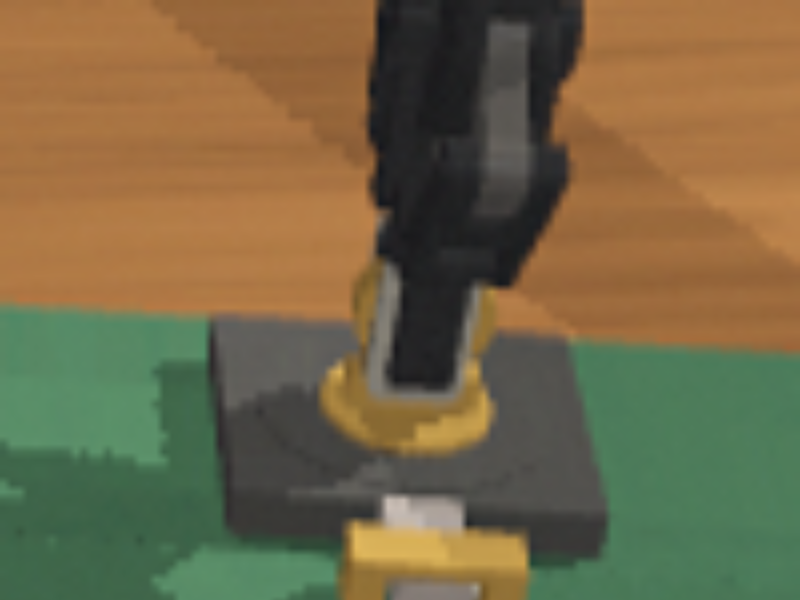

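The picture shows the shoulder seated on the brass face at crop (405,415), with upward force rising to 20 N at the expected height. The key is home, so I turn it clockwise while pressed.

drive_tool(offset=[[0,-0.01,0.02],[0,0,0],[0,0,0],[0,0,0],[0,0,0],[0,0,0],[0,0,0],[0,0,0],[0,0,0],[0,0,0]], turn=[[0,0,0],[0,0,0],[0,0,0.6],[0,0,0.6],[0,0,0.6],[0,0,0.6],[0,0,0.6],[0,0,0.6],[0,0,0.6],[0,0,0]], hand=[0,0,0,0,0,0,0,0,0,0])

```text
time_s: 16.6
position: [0.4986, 0.2072, 0.1218]
tool_rot: [[0.572, 0.82, 0.004], [0.82, -0.572, 0.001], [0.003, 0.003, -1.0]]
ft_force: [-8.6, -0.5, 25.3]
grip_width: 0.0068
gripper_force: 83.3
```

```bash
python3 -c "
from h import *
go(.499,.2066,.1224,-99);print(observe()['wrist_torque'])"
```

```text
t 16.6 pos [0.4986 0.2072 0.1218] yaw -34.91 tilt [0.0038 0.0009] q [10.  26.8 85.9  0.  67.1 44.9] F [-8.6 -0.5 25.3] grip 83.28402757644653 0.0068
shift units [-0.01  0.02 -0.02] turn units 10.68
[-0.13978435  1.47889646  0.10661111]
```

drive_tool(offset=[[0,0,0],[0,0,0],[0,0,0],[0,0,0],[0,0,0],[0,0,0],[0,0,0],[0,0,0],[0,0,0],[0,0,0]], turn=[[0,0,0.8],[0,0,0.8],[0,0,0.8],[0,0,0.8],[0,0,0.8],[0,0,0.8],[0,0,0.8],[0,0,0.8],[0,0,0.8],[0,0,0.8]], hand=[0,0,0,0,0,0,0,0,0,0])

```text
time_s: 17.85
position: [0.4981, 0.2076, 0.1217]
tool_rot: [[0.993, 0.122, 0.003], [0.122, -0.993, 0.002], [0.003, -0.001, -1.0]]
ft_force: [-10.6, 2.0, 27.9]
grip_width: 0.007
gripper_force: 83.4
```

drive_tool(offset=[[0,0,0],[0,0,0],[0,0,0],[0,0,0],[0,0,0],[0,0,0],[0,0,0],[0,0,0],[0,0,0],[0,0,0]], turn=[[0,0,0.7],[0,0,0.7],[0,0,0.7],[0,0,0.6],[0,0,0],[0,0,0],[0,0,0],[0,0,0],[0,0,0],[0,0,0]], hand=[0,0,0,0,0,0,0,0,0,0])

```text
time_s: 19.1
position: [0.4981, 0.2078, 0.1217]
tool_rot: [[0.988, -0.157, 0.003], [-0.157, -0.988, 0.002], [0.002, -0.003, -1.0]]
ft_force: [-10.0, 2.5, 26.4]
grip_width: 0.0074
gripper_force: 83.3
```

```bash
python3 - <<'E'
from h import *
go(.499,.2066,.1224,-99);print(observe()['wrist_torque'])
i=get_image("scene");t=get_image("top");cv2.imwrite("pics/t4.png",t)
cv2.imwrite("pics/g4.png",np.hstack([cv2.resize(i[170:270,415:515],(400,400),interpolation=0),cv2.resize(t[190:290,134:234],(400,400),interpolation=0)]))
E
```

```text
t 19.1 pos [0.4981 0.2078 0.1217] yaw -99.05 tilt [0.0029 0.0022] q [1.00e+01 2.68e+01 8.59e+01 1.00e-01 6.71e+01 1.09e+02] F [-10.    2.5  26.4] grip 83.33770581621025 0.0074
shift units [ 0.03  0.03 -0.02] turn units -0.01
[0.42843477 1.80087246 0.08424023]
```

View pics/g4.png

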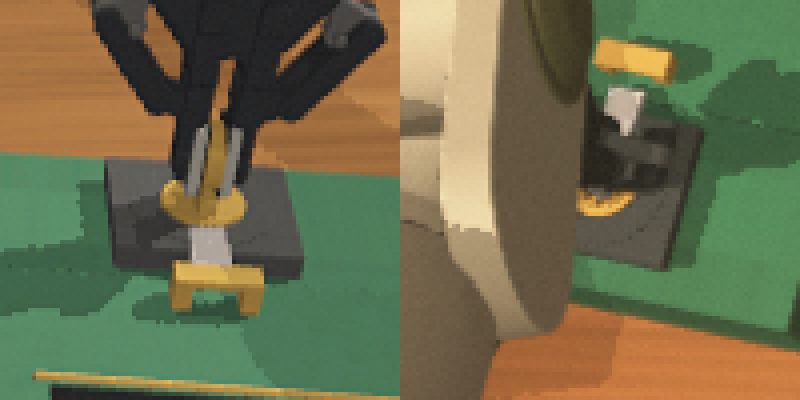

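The bolt is clearly drawn clear of the keeper (gap at scene crop (215,265), top crop (625,85)). I'll turn 4° more for margin over the slot play and check that the grip holds.

drive_tool(offset=[[0,0,0],[0,0,0],[0,0,0],[0,0,0],[0,0,0],[0,0,0],[0,0,0],[0,0,0],[0,0,0],[0,0,0]], turn=[[0,0,0.35],[0,0,0.35],[0,0,0],[0,0,0],[0,0,0],[0,0,0],[0,0,0],[0,0,0],[0,0,0],[0,0,0]], hand=[0,0,0,0,0,0,0,0,0,0])

```text
time_s: 20.45
position: [0.4982, 0.2079, 0.1217]
tool_rot: [[0.973, -0.229, 0.003], [-0.229, -0.973, 0.002], [0.003, -0.003, -1.0]]
ft_force: [-9.3, 2.9, 26.1]
grip_width: 0.0068
gripper_force: 83.3
```

```bash
python3 - <<'E'
from h import *
go(.499,.2066,.1224,-103);print(observe()['wrist_torque'])
i0=cv2.imread("pics/top0.png");i1=cv2.imread("pics/t4.png");i2=get_image("top")
u=np.array([np.cos(np.radians(-9.7)),np.sin(np.radians(-9.7))])
K=np.array([.4985,.2066]); a=np.arange(.03,.085,.001)
for n,i in(("t4",i1),("now",i2)):
    vals=[]
    for d in a:
        p=proj("top",np.r_[K+u*d,.110]);c=cv2.getRectSubPix(i,(1,1),(float(p[0]),float(p[1])))[0,0].astype(int);vals.append((round(d*1000),tuple(c)))
    b=[v[0] for v in vals if min(v[1])>120];print(n,"white",min(b,default=0),max(b,default=0))
E
```

```text
t 20.45 pos [0.4982 0.2079 0.1217] yaw -103.25 tilt [0.0031 0.0023] q [1.000e+01 2.680e+01 8.590e+01 1.000e-01 6.710e+01 1.132e+02] F [-9.3  2.9 26.1] grip 83.26458852679934 0.0068
shift units [ 0.03  0.03 -0.02] turn units -0.04
[0.48072045 1.66319169 0.0979818 ]
t4 white 32 49
now white 30 48
```

```bash
python3 -c "
from rig import env
print(env.close_job())"
```

```text
the job is handed in; nothing more can be done
None
```

I handed the job in at about 20 s of the 46 s allowed. The brass key is still gripped at about 83 N, pushed home under about 26 N, and held turned about 93°. The latch bolt is drawn back clear of the keeper, and the arm stayed clear of the spare key and the tray things. I got no verdict back.

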